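# Clamp a copper busbar in the bench micrometer with the ratchet

### The arm

A 6-joint arm with a two-finger parallel gripper is mounted at the origin on a cart in front of the work surface, level with it; the furniture and walls round the work are solid. World frame = base frame: x ahead of the robot, y to its left, z up, the work surface at z = 0. Lengths are in m, angles in degrees, forces in N, time in s.
With the tool pointing down it reaches from about 0.425 to 0.95 m from the base axis. Payload 3.5 kg.
Tool frame: the origin (TCP) lies midway between the tips of the shut fingers; the grasp point (between the pads) lies 19 mm behind it; z points along the fingers, y is the line along which they close (so a half turn about z gives the same grasp; the last joint's range is limited). The gripper opens to 85 mm and grips with 20 to 120 N. Pads are 22 mm wide; open, the fingers measure 114 mm over their backs; the gripper's body (76 mm by 85 mm) begins 54 mm behind the grasp point. The pads swing forward as they close: fully open they stand 13 mm farther back than shut.
Start: joints at [-77.12, 16.404, 90.338, -0, 73.258, -8.594], TCP at [0.247, -0.628, 0.231] pointing down, gripper open.
Joint ranges: [-158.93, 158.93], [-51.34, 127.21], [12.03, 142.37], [-87.48, 267.48], [13.55, 161.25], [-162.69, 162.69]. Speed limits (degrees/s): [159.86, 159.86, 180, 180, 180, 180].

### API

Orientations are given as [roll, pitch, yaw] about the fixed x, y, z axes, in that order (R = Rz(yaw) Ry(pitch) Rx(roll)).
In Python, from bench import ctrl gives the robot as it stands.
- The arm moves only by the tool play_rows, never from a script. Its argument "deltas" is a list of rows, each a list of 7 numbers: the shift along the tool's x, y, z in cm, then the turn, a rotation vector about the tool's x, y, z in degrees, then the finger opening in cm, from 0 to 8.54. A call has exactly 10 rows; each row is the pose to reach, as a shift and turn from the pose commanded when the call began, along the tool's axes at that moment; what a row does not reach only later rows make up. A row lasts 1/8 s, in which the tool goes at most 62.5 mm and 10.7 degrees, less where a joint would pass 70% of its speed; a pose out of reach is approached as far as the arm can. A call with a gripper value outside its range is refused whole. The fingers move at their own pace and stop on an object; the grip force is fixed at half the most. Time passes only in rows, so rows that repeat a pose let the fingers close, or fill a call up. It gives the time, the measured TCP pose, the force, the opening and the grip force at its end, in the units of the state.
- ctrl.get_obs(): the state, without advancing time (a new reading comes with each control period).
- ctrl.capture(name): name is "side" or "top"; returns (picture, depth): 384x512x3 uint8, red, green, blue; 384x512 float32, m along the optical axis (not along the pixel's ray), 0 where there is no reading.
- ctrl.camera_model(name): a dict with "intrinsics" (3x3 intrinsics, pixels), "R" (3x3) and "t" (3): a world point X has camera coordinates R X + t. Camera axes: x right, y down, z forward; pixel columns grow to the right and rows downward; lengths in m; the calibration is good to about 2 mm. A picture is of the moment at which its call begins. camera_model takes no time and is no camera call.
- ctrl.finish_job(): hands the job in; it is judged then, once.
Trained networks look in the newest picture that a camera, given by its name, has taken for a name from the list of things; names that differ only in an ending like _2 or _b are one class to them, and where a whole thing is asked for, a point or a joint stands for the part that bears it (a point fixed in the world has none). Each returns a list of dicts, best first, with "score" (0 to 1); they miss things now and then, are a little off and sometimes report something else, mostly with a low value. They report only what shows in the picture. A call takes as long as a camera call.
- ctrl.boxes_of(camera, name): "location" ([x, y, z] in m, in world coordinates, good to about 4 mm: the middle of the surface that is visible of it).
The state is a dict: "time_s": time; "joints": joint angles; "joint_vel": joint speeds; "joint_efforts": joint torques, N m; "tool_pos": TCP position; "eef_rot": TCP orientation; "force": force on the tool from outside, world axes, zero at the start; "torque": the same for the moment, N m; "finger_gap": opening from 0.0 (shut) to 1.0 (fully open); "finger_force": force on a finger pad.
Only numpy, scipy, OpenCV 4.12 (cv2) and the standard library are available. Lean on these libraries where they do the work, as an engineer would, in place of code of your own. Each camera call takes 0.05 s, during which the arm holds its last target. There are 200 camera calls.

### The job

Measure the copper bar in the blue bench micrometer: lay it flat along the narrow steel rail with one end under the spindle and let go of it, then turn the ratchet knob on top clockwise (seen from above) until the spindle is down on the bar and the ratchet slips, and leave the bar clamped there. Turn by the ratchet knob only, so that the bar is not crushed, and leave the grey bar where it lies.

Things in the scene. Friction and masses are not known exactly. Their poses are not given: they have to be found in the camera images.
- gauge: bench micrometer, fixed. Grey foot 100 x 225 mm, 14 mm high (x -50 to 50, y -140 to 85 mm); blue C-frame. Origin on the worktop straight below the spindle axis; z up; y along the rail towards the blue column, so the C is open towards -y, from where the bar comes in. Column: x -18 to 18, y 34 to 64 mm. Blue arm over the rail: x -18 to 18, y -24 to 64, z 87 to 113 mm.
- rail_rest (a point): point on the centre line of the steel rail's top, 40 mm above the worktop, 85 mm from the spindle axis on the open side (gauge y = -85 mm): a bar with its middle here has its end 15 mm past the axis. The rail is 16 mm wide, narrower than the bars, so fingers can straddle bar and rail; it runs from gauge y = -132 to 34 mm (the column) and is open beside, down to the foot.
- spindle_face: steel lower end of the spindle, 16 mm diameter; origin at the centre of its flat underside. Moves only vertically; starts 63 to 68 mm above the worktop, 9 to 14 mm above the top of a bar on the rail. A fixed steel bush, 29 mm diameter, surrounds the spindle above 79.5 mm.
- knob_grip (a point): point on the vertical axis of the dark knurled ratchet knob at the height to grip it, 165 mm above the worktop, straight above the gauge's origin. Knob: round, 32 mm diameter, 141 to 179 mm above the worktop; it turns but does not rise or sink. Clockwise from above lowers the spindle 24 mm a turn. On a bar the ratchet slips at 0.08 N m (about 9 N clamp); turning on does no harm.
- thimble (a joint): angle of the silver thimble (36 mm diameter, 116 to 138 mm above the worktop, under the knob), rad, growing clockwise from above; needs about 0.045 N m and stays where it is left. 0: spindle fully up, 68 mm above the worktop; 3.82 mm lower per rad. Stops growing once the spindle is on the bar.
- ratchet_knob (a joint): angle by which the ratchet knob has slipped on the thimble, rad; 0 at the start, grows only while the ratchet slips (knob turned clockwise with the spindle stopped).
- copper_bar: copper bar 200 x 26 x 14 mm, about 0.28 kg, with two 12 mm holes 30 mm either side of its middle; starts lying flat on the worktop. Origin at the centre of its underside, x along its length, z up. Either end may go under the spindle.
- grey_bar: dark grey steel bar of the same size and shape as the copper bar, same frame; not to be moved.

How it is judged:
By the outcome, as a careful person would: the job done as asked, in the order asked, and still so for the second after the job is handed in, with the robot touching nothing.
It also fails if it takes over 70 s, if anything falls off the work surface, if the arm or the gripper's body presses on something with over 40 N, if the wrist force passes 120 N, or if a joint passes its speed limit or range.

## Working session

There is one attempt and no reset: what is moved stays moved. The work goes in short steps, Python scripts to look and compute and a tool call to move; the robot and the scene stay as the last step left them, time stands still between calls to the robot, and variables do not carry over. Pictures are saved under pics/ and viewed, at most 10 in all, crops included, and the job is handed in when it is done.

Besides the shell and the picture viewer there is one more tool, called after ">>>" in YAML: its name, and indented under it one key for each argument. play_rows: Moves the arm, as the interface text tells. Its arguments: {"type":"object","properties":{"deltas":{"type":"array","items":{"type":"array","items":{"type":"number"}}}},"required":["deltas"]}

```bash
mkdir -p pics; ls
python3 - <<'E'
from bench import ctrl
import cv2,numpy as np
np.set_printoptions(precision=4,suppress=True)
ims=[]
for c in("side","top"):
    p,d=ctrl.capture(c); cv2.imwrite(f"pics/{c}0.png",p[:,:,::-1]); np.savez(f"{c}0.npz",p=p,d=d)
    m=ctrl.camera_model(c); print(c,m)
    for n in("gauge","copper_bar","grey_bar","knob_grip","thimble","spindle_face"):
        print(n,[(np.round(b["location"],4),round(b["score"],2)) for b in ctrl.boxes_of(c,n)][:3])
o=ctrl.get_obs();print(o)
E
```

```text
pics
side {'intrinsics': array([[385.581 ,   0.    , 255.2871],
       [  0.    , 385.581 , 193.2658],
       [  0.    ,   0.    ,   1.    ]]), 'R': array([[-0.9521, -0.3056,  0.0122],
       [-0.1432,  0.4101, -0.9007],
       [ 0.2702, -0.8593, -0.4342]]), 't': array([0.5014, 0.1988, 0.8369])}
gauge [(array([0.4671, 0.2378, 0.0233]), 0.61)]
copper_bar [(array([ 0.5212, -0.1904,  0.0131]), 0.58), (array([0.4687, 0.2415, 0.0227]), 0.17)]
grey_bar [(array([0.4716, 0.2256, 0.1544]), 0.69), (array([ 0.4967, -0.0813,  0.0144]), 0.63)]
knob_grip [(array([0.4616, 0.24  , 0.0238]), 0.98)]
thimble [(array([0.4716, 0.2234, 0.1548]), 0.64)]
spindle_face []
top {'intrinsics': array([[417.0045,   0.    , 258.9298],
       [  0.    , 417.0045, 196.0682],
       [  0.    ,   0.    ,   1.    ]]), 'R': array([[ 0.0157, -0.9998,  0.0105],
       [-0.9923, -0.0169, -0.1227],
       [ 0.1228, -0.0085, -0.9924]]), 't': array([-0.0308,  0.5163,  0.8949])}
gauge [(array([0.4706, 0.1852, 0.016 ]), 0.93), (array([0.472 , 0.2081, 0.1802]), 0.22)]
copper_bar [(array([ 0.5274, -0.2044,  0.0108]), 0.96), (array([0.4667, 0.1842, 0.0199]), 0.22)]
grey_bar []
knob_grip [(array([0.4671, 0.1884, 0.0175]), 0.9), (array([ 0.5081, -0.0888,  0.0093]), 0.29)]
thimble [(array([0.4746, 0.2085, 0.1797]), 0.79)]
spindle_face []
{'time_s': 0.7, 'joints': array([-77.119 ,  16.4007,  90.3372,  -0.0019,  73.2594,  -8.5927]), 'joint_vel': array([-0.0052, -0.0004,  0.0381,  0.0083,  0.0141, -0.0729]), 'joint_efforts': array([  0.0012, -40.582 , -29.2859,  -0.0001,   0.0004,  -0.    ]), 'tool_pos': array([ 0.2471, -0.6281,  0.2314]), 'eef_rot': array([179.9976,   0.0023,  21.4742]), 'force': array([ 0.4003,  0.1806, -0.2776]), 'torque': array([ 0.0066, -0.0063, -0.0252]), 'finger_force': 0.0, 'finger_gap': 1.0008621671579874}
```

View pics/top0.png

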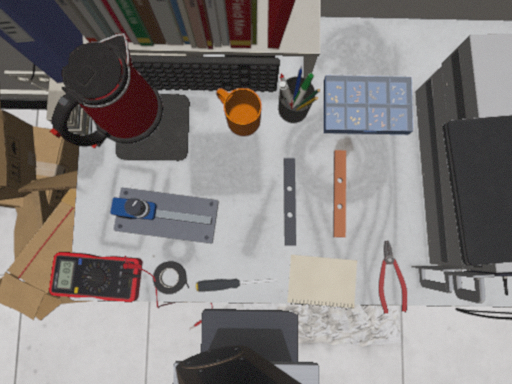

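View pics/side0.png

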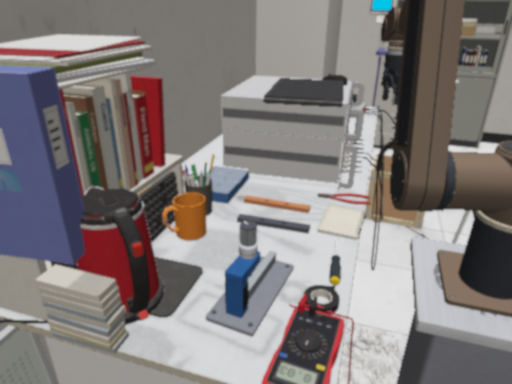

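Top view: the gauge is at px (165,215) with the knob at (135,207) and the rail running right to (212,220). The copper bar is at (340,193) and the grey bar at (290,201). Next I measure poses from depth.

```bash
cat > h.py <<'E'
import numpy as np,cv2
from bench import ctrl
np.set_printoptions(precision=4,suppress=True)
def cloud(c,d):
    m=ctrl.camera_model(c);K=m["intrinsics"];h,w=d.shape
    u,v=np.meshgrid(np.arange(w),np.arange(h))
    P=np.stack([(u-K[0,2])/K[0,0]*d,(v-K[1,2])/K[1,1]*d,d],-1)
    return (P-m["t"])@m["R"]
def rect(q):
    (c,s,a)=cv2.minAreaRect((q[:,:2]*1000).astype(np.float32))
    return np.array(c),np.array(s),a
E
python3 - <<'E'
from h import *
for c in("top","side"):
    z=np.load(c+"0.npz");p=z["p"].astype(int);d=z["d"];X=cloud(c,d);ok=d>0
    R,G,B=p[...,0],p[...,1],p[...,2]
    reg=lambda x0,x1,y0,y1:ok&(X[...,0]>x0)&(X[...,0]<x1)&(X[...,1]>y0)&(X[...,1]<y1)
    def rep(n,m):
        q=X[m]
        if len(q)>5: print(c,n,len(q),"mean",q.mean(0),"rect",*rect(q),"z",np.percentile(q[:,2],[5,50,95]))
    rep("copper",reg(.38,.68,-.27,-.13)&(R>B+50)&(X[...,2]>.006)&(X[...,2]<.022))
    rep("grey",reg(.38,.64,-.14,-.03)&(R<95)&(X[...,2]>.006)&(X[...,2]<.022))
    g=reg(.38,.56,.05,.34)
    rep("foot",g&(X[...,2]>.008)&(X[...,2]<.02))
    rep("rail",g&(X[...,2]>.034)&(X[...,2]<.046))
    rep("arm",g&(X[...,2]>.106)&(X[...,2]<.118)&(B>R+30))
    rep("knobtop",g&(X[...,2]>.172)&(X[...,2]<.188))
    rep("table",reg(.4,.5,-.03,.05))
E
```

```text
top copper 933 mean [ 0.5285 -0.2056  0.0138] rect [ 530.1696 -205.4766] [ 26.5842 197.695 ] 89.02246856689453 z [0.0112 0.0138 0.0166]
top grey 826 mean [ 0.5092 -0.0916  0.0139] rect [509.0342 -91.5536] [193.9267  23.5958] 1.0841151475906372 z [0.0113 0.0138 0.0164]
top foot 3219 mean [0.4689 0.1763 0.0138] rect [472.2147 187.533 ] [224.6575  99.9839] 83.4389419555664 z [0.0108 0.0138 0.0167]
top rail 416 mean [0.467  0.1461 0.0396] rect [468.2185 171.9446] [176.2788  23.5296] 87.39823150634766 z [0.0367 0.0396 0.0425]
top arm 366 mean [0.4772 0.2421 0.1122] rect [477.7591 233.9659] [87.6007 35.7128] 83.4161605834961 z [0.1082 0.1124 0.115 ]
top knobtop 245 mean [0.4752 0.2136 0.1784] rect [475.5124 214.1187] [31.0856 30.5037] 62.349212646484375 z [0.1749 0.1786 0.181 ]
top table 1529 mean [ 0.4501  0.0102 -0.0001] rect [450.6486  11.065 ] [98.1419 79.1582] 0.8484479784965515 z [-0.0028 -0.0002  0.0026]
side copper 415 mean [ 0.5242 -0.2007  0.0131] rect [ 526.8297 -204.0269] [ 30.2129 199.5544] 88.48251342773438 z [0.0072 0.0141 0.0165]
side grey 380 mean [ 0.5005 -0.084   0.013 ] rect [505.9762 -87.5277] [191.2282  22.4436] 0.4527180790901184 z [0.0075 0.014  0.0162]
side foot 2228 mean [0.4572 0.2198 0.0146] rect [469.974  188.1235] [227.1867  99.4193] 83.19722747802734 z [0.011  0.0148 0.0169]
side rail 457 mean [0.4677 0.1854 0.0402] rect [469.5272 181.2298] [197.2525  40.6321] 83.23986053466797 z [0.0354 0.0406 0.044 ]
side arm 463 mean [0.4746 0.2524 0.1126] rect [475.5847 237.2976] [84.2995 35.7344] 82.53765106201172 z [0.1077 0.1132 0.1151]
side knobtop 182 mean [0.4727 0.2192 0.1784] rect [473.2513 215.9632] [31.2719 30.642 ] 57.73124694824219 z [0.1729 0.1794 0.1808]
side table 706 mean [0.4477 0.0094 0.001 ] rect [449.9845  10.0019] [79.7882 99.9201] 89.86398315429688 z [-0.0007  0.001   0.0026]
```

Run:
```python
from h import *
for c in("top","side"):
    z=np.load(c+"0.npz");X=cloud(c,z["d"]);ok=(z["d"]>0)
    print(c,"rows x .2..0.75 step .05; cols y -.6..-.0 step .05: max z cm")
    for x in np.arange(.2,.8,.05):
        print(round(x,2),[int(100*np.max(X[...,2][ok&(abs(X[...,0]-x)<.025)&(abs(X[...,1]-y)<.025)],initial=-1)) for y in np.arange(-.6,.45,.05)])
```

```text
top rows x .2..0.75 step .05; cols y -.6..-.0 step .05: max z cm
0.2 [-72, -71, -70, -67, -64, -65, -65, -65, -65, -63, -68, -69, -71, 37, 35, -72, -73, -72, -73, -73, -73]
0.25 [-5, -100, -100, -100, -100, 1, 1, 1, 1, -100, -100, 45, 43, 39, -100, -100, 0, -100, -100, -100, -100]
0.3 [0, 4, 0, 0, 26, 1, 1, 1, 1, 1, 1, 0, 2, 2, 2, 2, 2, 4, 5, 5, 4]
0.35 [0, 5, 0, 27, 27, 27, 1, 1, 1, 1, 1, 1, 2, 2, 2, 2, 5, 6, 5, 5, 4]
0.4 [-100, -100, -100, 27, 30, 30, 1, 1, 1, 1, 1, 0, 0, 0, 1, 1, 1, 5, 4, 4, 4]
0.45 [-100, -100, -100, -100, 30, 30, 0, 0, 1, 0, 1, 0, 0, 0, 4, 4, 18, 17, 11, 0, 0]
0.5 [-100, -100, -100, -100, 30, 30, 0, 0, 1, 0, 1, 0, 0, 1, 1, 4, 18, 17, 11, 0, 0]
0.55 [-100, -100, -100, 29, 30, 30, 0, 0, 1, 0, 1, 0, 0, 0, 0, 0, 0, 1, 1, 0, 0]
0.6 [-100, -100, -100, 30, 30, 30, 30, 0, 1, 0, 1, 0, 0, 0, 0, 1, 1, 1, 1, 22, 0]
0.65 [-100, -100, -100, 28, 28, 4, 4, 4, 4, 3, 0, 0, 10, 10, 0, 1, 2, 22, 23, 23, 13]
0.7 [-100, -100, -100, 27, 28, 4, 4, 4, 4, 17, 16, 14, 10, 10, 0, 1, 18, 23, 23, 39, 35]
0.75 [-100, -100, -100, 27, 27, 4, 4, 4, 4, 13, 14, 14, 13, 13, 13, 13, 16, 23, 23, 42, 
[... 539 characters left out ...]
, 30, 30, 1, 1, 1, 1, 1, 0, 0, 0, 1, 1, 1, 5, 4, 4, 4]
0.45 [30, 30, 30, 30, 30, 30, 0, 0, 1, 0, 1, 0, 0, 0, 4, 4, 18, 18, 11, 0, 0]
0.5 [30, 30, 30, 30, 30, 30, 0, 0, 1, 0, 1, 0, 0, 1, 1, 4, 18, 18, 11, 0, 0]
0.55 [30, 30, 30, 30, 30, 30, 29, 0, 1, 0, 1, 0, 0, 0, 0, 0, 0, 1, 1, 0, 0]
0.6 [30, 30, 30, 30, 30, 30, 30, 0, 1, 0, 1, 0, 0, 0, 0, 0, 0, 0, 1, 21, 0]
0.65 [30, 30, 30, 27, 27, 3, 3, 3, 3, 3, 0, 0, 10, 10, 0, 0, 2, 22, 23, 23, 12]
0.7 [27, 27, 27, 27, 27, 22, 3, 3, 3, 17, 17, 14, 10, 10, 0, 0, 0, 23, 23, 45, 45]
0.75 [27, 27, 27, 27, 27, 24, 3, 3, 3, 13, 14, 14, 46, 47, 47, 47, 47, 47, 46, 46, 45]
0.8 [27, 27, 27, 0, -100, 3, 3, 3, -100, 15, 37, 37, 35, 47, 47, 47, 47, 47, 46, 46, 45]
```

>>> play_rows:
  deltas:
    - [0,0,-6,0,0,0,8.5]
    - [0,0,-12,0,0,0,8.5]
    - [0,0,-18,0,0,0,8.5]
    - [5,-3.5,-19,0,0,3,8.5]
    - [10,-7,-19,0,0,6,8.5]
    - [15,-10.5,-19,0,0,10,8.5]
    - [20,-14,-19,0,0,14,8.5]
    - [25,-17.4,-19,0,0,18,8.5]
    - [30,-20.9,-19,0,0,22.7,8.5]
    - [35,-24.4,-19,0,0,22.7,8.5]

```text
time_s: 1.95
tool_pos: [0.4843, -0.2711, 0.4216]
eef_rot: [180.0, -0.0, -1.3]
force: [0.5, -0.0, -0.1]
finger_gap: 0.999
finger_force: 0.0
```

>>> play_rows:
  deltas:
    - [2.2,-3.4,4,0,0,0,8.5]
    - [4.3,-6.7,8,0,0,0,8.5]
    - [4.3,-6.7,14,0,0,0,8.5]
    - [4.3,-6.7,20,0,0,0,8.5]
    - [4.3,-6.7,26,0,0,0,8.5]
    - [4.3,-6.7,31,0,0,0,8.5]
    - [4.3,-6.7,35,0,0,0,7.0]
    - [4.3,-6.7,38,0,0,0,6.0]
    - [4.3,-6.7,40.5,0,0,0,6.0]
    - [4.3,-6.7,41.8,0,0,0,6.0]

```text
time_s: 3.2
tool_pos: [0.5272, -0.2065, 0.0019]
eef_rot: [-179.9, 0.1, -1.2]
force: [0.8, 0.2, -0.4]
finger_gap: 0.705
finger_force: 0.0
```

>>> play_rows:
  deltas:
    - [0,0,0.1,0,0,0,5.0]
    - [0,0,0.1,0,0,0,4.0]
    - [0,0,0.1,0,0,0,2.0]
    - [0,0,0.1,0,0,0,2.0]
    - [0,0,0.1,0,0,0,2.0]
    - [0,0,0.1,0,0,0,2.0]
    - [0,0,0.1,0,0,0,2.0]
    - [0,0,0.1,0,0,0,2.0]
    - [0,0,0.1,0,0,0,2.0]
    - [0,0,0.1,0,0,0,2.0]

```text
time_s: 4.45
tool_pos: [0.529, -0.2074, 0.004]
eef_rot: [179.9, -0.1, -1.2]
force: [-1.0, 0.9, 6.4]
finger_gap: 0.284
finger_force: 61.8
```

>>> play_rows:
  deltas:
    - [0,0,-3,0,0,0,2.0]
    - [0,0,-7,0,0,0,2.0]
    - [-0.5,-3,-10,0,0,-10,2.0]
    - [-1.5,-7,-11,0,0,-20,2.0]
    - [-3,-11.5,-11,0,0,-30,2.0]
    - [-4.5,-16,-11,0,0,-40,2.0]
    - [-6,-20.5,-11,0,0,-50,2.0]
    - [-7,-24.5,-11,0,0,-60,2.0]
    - [-7.8,-26.7,-11,0,0,-70,2.0]
    - [-7.8,-26.7,-11,0,0,-80,2.0]

```text
time_s: 5.7
tool_pos: [0.454, 0.0634, 0.1114]
eef_rot: [-179.9, 0.0, 79.3]
force: [1.1, -0.2, -2.7]
finger_gap: 0.285
finger_force: 60.8
```

>>> play_rows:
  deltas:
    - [0,0,0,0,0,-4.5,2.0]
    - [0,0,0,0,0,-4.5,2.0]
    - [0,0,1,0,0,-4.5,2.0]
    - [0,0,2,0,0,-4.5,2.0]
    - [0,0,3,0,0,-4.5,2.0]
    - [0,0,4,0,0,-4.5,2.0]
    - [0,0,5,0,0,-4.5,2.0]
    - [0,0,5,0,0,-4.5,2.0]
    - [0,0,5,0,0,-4.5,2.0]
    - [0,0,5,0,0,-4.5,2.0]

```text
time_s: 6.95
tool_pos: [0.4561, 0.0617, 0.0628]
eef_rot: [179.9, -0.0, 83.3]
force: [1.0, -0.7, -2.1]
finger_gap: 0.288
finger_force: 60.8
```

Run:
```python
from h import *
ims=[]
for c in("top","side"):
    p,d=ctrl.capture(c); np.savez(c+"1.npz",p=p,d=d)
    X=cloud(c,d);p=p.astype(int);R,G,B=p[...,0],p[...,1],p[...,2]
    ok=(d>0)&(X[...,0]>.38)&(X[...,0]<.56)&(X[...,1]>-.08)&(X[...,1]<.2)
    m=ok&(R>B+50)&(X[...,2]<.1);q=X[m]
    print(c,len(q),rect(q),np.percentile(q[:,2],[5,25,50,75,95]))
    # ends: slope of z along bar, y extent
    print(np.percentile(q[:,1],[0.5,99.5]), np.polyfit(q[:,1],q[:,2],1))
    m=ok&(R<B+30)&(X[...,2]>.035)&(X[...,2]<.045)&(X[...,1]>.08); q=X[m]
    print("rail",len(q),rect(q) if len(q)>5 else 0)
    ims.append(cv2.resize(p[150:330,90:350] if c=="top" else p[150:330,170:430],(520,360),interpolation=cv2.INTER_CUBIC if 0 else 0) if 0 else cv2.resize(p.astype(np.uint8)[150:330,90:350] if c=="top" else p.astype(np.uint8)[150:330,170:430],(400,277)))
cv2.imwrite("pics/pre.png",np.hstack(ims)[:,:,::-1])
print(ctrl.get_obs()["tool_pos"],ctrl.get_obs()["eef_rot"])
```

```text
top 277 (array([449.8897, -12.9621]), array([50.74  , 30.0118]), 83.56120300292969) [0.07   0.0719 0.0729 0.0738 0.0754]
[-0.0359  0.0118] [0.0367 0.0715]
rail 24 (array([473.0833, 197.2646]), array([ 8.5588, 15.1234]), 72.90967559814453)
side 412 (array([456.0044,  40.9604]), array([ 54.0006, 247.089 ]), 6.0221757888793945) [0.0684 0.0729 0.0736 0.0742 0.0751]
[-0.078   0.1636] [0.0426 0.0684]
rail 193 (array([465.4319, 141.8883]), array([116.9719,  17.0265]), 83.59782409667969)
[0.456  0.0617 0.0628] [179.9403  -0.0024  83.2763]
```

View pics/pre.png

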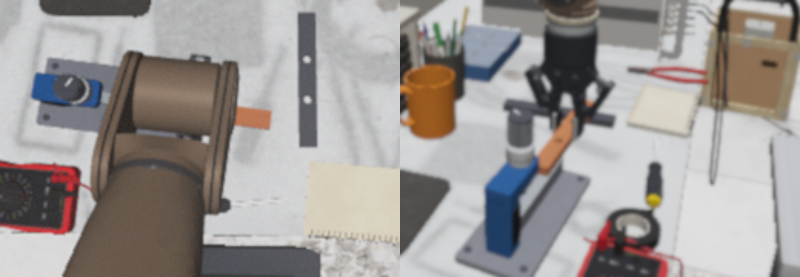

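The bar is in the fingers at crop-left (250,117), lined up with the rail (right crop (560,140)). I'll check its tilt and offset.

Run:
```python
from h import *
a=np.radians(83.3);ex=np.array([np.sin(a),-np.cos(a)]);ey=np.array([np.cos(a),np.sin(a)]);O=np.array([.4743,.215])
for c in("top","side"):
    z=np.load(c+"1.npz");p=z["p"].astype(int);X=cloud(c,z["d"]);R,B=p[...,0],p[...,2]
    gx=(X[...,:2]-O)@ex*1000;gy=(X[...,:2]-O)@ey*1000
    m=(z["d"]>0)&(R>B+40)&(abs(gx)<25)&(X[...,2]>.064)&(X[...,2]<.085)&(gy<-40)
    print(c,m.sum(),"gy range",np.percentile(gy[m],[1,99]))
    for lo in range(-260,-40,20):
        k=m&(gy>=lo)&(gy<lo+20)
        if k.sum()>6: print(lo,k.sum(),np.median(X[...,2][k])*1000,np.percentile(gx[k],[3,50,97]))
```

```text
top 276 gy range [-252.2003 -204.9742]
-260 74 72.87944577903846 [-12.1028  -0.7884  11.1507]
-240 112 72.82334386169437 [-11.9236  -0.3823  11.3668]
-220 90 73.14046823176292 [-12.3481  -0.511   11.1818]
side 423 gy range [-247.8793  -53.343 ]
-260 10 73.91439209535325 [-10.4582  -6.1373  -1.462 ]
-200 19 73.74769595509522 [2.6338 5.2681 9.826 ]
-180 30 74.0673491515181 [-6.1943  2.6886  9.8129]
-160 62 73.97509328283458 [-14.9124   0.1349  11.9254]
-140 65 73.2930356843559 [-15.8375  -2.0785   8.9014]
-120 63 73.63408966847061 [-15.5678  -3.8572   9.0043]
-100 72 73.61567867867552 [-15.7577  -4.8618   9.6116]
-80 59 73.56519923079325 [-16.0628  -7.767    5.1999]
-60 36 71.22249407364491 [-15.7077  -9.8562  -2.963 ]
```

>>> play_rows:
  deltas:
    - [0,0.1,0.8,0,0,0,2.0]
    - [0,0.1,1.5,0,0,0,2.0]
    - [0,0.1,1.6,0,0,0,2.0]
    - [2,0.1,1.6,0,0,0,2.0]
    - [4,0.1,1.6,0,0,0,2.0]
    - [6,0.1,1.6,0,0,0,2.0]
    - [6.8,0.1,1.6,0,0,0,2.0]
    - [6.8,0.1,1.6,0,0,0,2.0]
    - [6.8,0.1,1.8,0,0,0,2.0]
    - [6.8,0.1,1.9,0,0,0,2.0]

```text
time_s: 8.3
tool_pos: [0.4647, 0.1287, 0.0439]
eef_rot: [-179.9, 0.0, 83.2]
force: [-3.7, 0.1, 7.6]
finger_gap: 0.285
finger_force: 62.0
```

Run:
```python
from h import *
a=np.radians(83.3);ex=np.array([np.sin(a),-np.cos(a)]);ey=np.array([np.cos(a),np.sin(a)]);O=np.array([.4743,.215])
ims=[]
for c in("top","side"):
    p,d=ctrl.capture(c);X=cloud(c,d);ims.append(cv2.resize(p[150:330,90:350] if c=="top" else p[190:340,190:310],(400,300)));p=p.astype(int);R,B=p[...,0],p[...,2]
    gx=(X[...,:2]-O)@ex*1000;gy=(X[...,:2]-O)@ey*1000
    m=(d>0)&(R>B+40)&(abs(gx)<25)&(X[...,2]>.046)&(X[...,2]<.07)
    print(c,m.sum(),"gy",np.percentile(gy[m],[1,99]))
    for lo in range(-200,20,20):
        k=m&(gy>=lo)&(gy<lo+20)
        if k.sum()>6: print(lo,k.sum(),np.median(X[...,2][k])*1000,np.percentile(gx[k],[3,50,97]))
cv2.imwrite("pics/ins.png",np.hstack(ims)[:,:,::-1]);o=ctrl.get_obs();print(o["tool_pos"],o["eef_rot"],o["force"])
```

```text
top 358 gy [-185.0543 -119.7859]
-200 33 53.92534689950406 [-11.3092   1.4851  12.4151]
-180 110 53.92080403314202 [-11.6463  -0.0346  11.9412]
-160 106 53.66345639188179 [-11.5561   0.2404  11.477 ]
-140 103 53.85123848143845 [-11.7042   0.2287  11.7238]
side 414 gy [-182.6573   13.029 ]
-200 8 54.85581205990716 [-9.0857 -3.7679  1.3857]
-180 19 55.14934918714321 [-10.0981  -6.4128  -0.085 ]
-140 9 55.204946909195186 [ 4.4495  7.5074 10.1295]
-120 29 54.68982507067172 [-1.5438  5.5572 11.0302]
-100 51 54.93865962674628 [-9.7211  0.5077 10.4364]
-80 73 54.679574334548896 [-14.7699  -4.4411   4.0338]
-60 49 54.55851532184858 [-15.1487 -11.357    1.8586]
-40 62 55.11080588690138 [-15.2522  -9.551   -0.2166]
-20 64 54.525457735763354 [-15.2027  -8.7596  -0.3096]
0 49 54.09705906708616 [-14.9341 -11.4033  -3.2428]
[0.4647 0.1287 0.044 ] [-179.9627    0.0204   83.2468] [-3.4809 -0.576   4.2233]
```

View pics/ins.png

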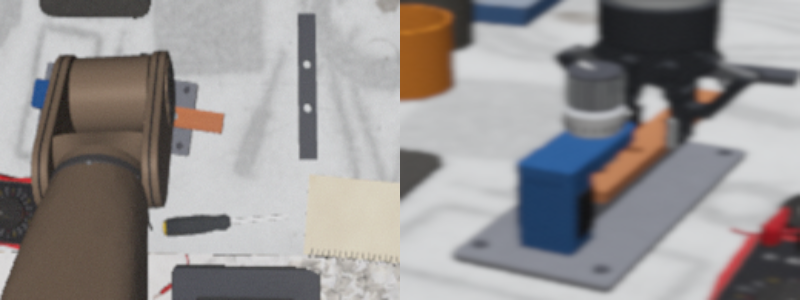

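The bar is on the rail (right crop: copper from (700,95) to (595,190), end under the spindle). Now release and lift.

>>> play_rows:
  deltas:
    - [0,0,-0.1,0,0,0,2.6]
    - [0,0,-0.1,0,0,0,3.2]
    - [0,0,-0.1,0,0,0,4.5]
    - [0,0,-0.1,0,0,0,6.0]
    - [0,0,-0.1,0,0,0,7.0]
    - [0,0,-0.1,0,0,0,7.0]
    - [0,0,-4,0,0,0,7.0]
    - [0,0,-9,0,0,0,7.0]
    - [0,0,-14,0,0,0,7.0]
    - [0,0,-18,0,0,0,7.0]

```text
time_s: 9.65
tool_pos: [0.4649, 0.1292, 0.2257]
eef_rot: [179.9, -0.0, 83.3]
force: [-0.3, 0.7, -1.3]
finger_gap: 0.82
finger_force: 0.0
```

Run:
```python
from h import *
a=np.radians(83.3);ex=np.array([np.sin(a),-np.cos(a)]);ey=np.array([np.cos(a),np.sin(a)]);O=np.array([.4743,.215])
for c in("top","side"):
    p,d=ctrl.capture(c);X=cloud(c,d);p=p.astype(int);R,B=p[...,0],p[...,2]
    gx=(X[...,:2]-O)@ex*1000;gy=(X[...,:2]-O)@ey*1000
    m=(d>0)&(R>B+40)&(abs(gx)<25)&(X[...,2]>.046)&(X[...,2]<.07)
    print(c,m.sum(),"gy",np.percentile(gy[m],[1,99]))
    for lo in range(-200,20,40):
        k=m&(gy>=lo)&(gy<lo+40)
        if k.sum()>6: print(lo,k.sum(),np.median(X[...,2][k])*1000,np.percentile(gx[k],[3,50,97]))
    m=(d>0)&(abs(gx)<25)&(abs(gy)<25)&(X[...,2]>.173)&(X[...,2]<.19);q=X[m]
    if len(q)>5: print("knob",len(q),rect(q))
o=ctrl.get_obs();print(o["tool_pos"],o["eef_rot"],o["force"],o["joints"])
```

```text
top 574 gy [-184.5776  -77.1848]
-200 141 53.937185750733924 [-11.5133   0.3184  12.2152]
-160 212 53.88746516832146 [-11.5969   0.1096  11.7802]
-120 200 53.71119625013135 [-11.8464  -0.0433  12.2473]
-80 21 54.43370440969555 [-10.968    2.9309  11.6169]
side 635 gy [-182.7204   13.8501]
-200 69 54.70252104117412 [-14.8253  -2.9426  10.7849]
-160 135 54.64688048268896 [-14.9273  -2.5809  10.4318]
-120 137 54.86724846612281 [-15.1939  -4.527   10.5885]
-80 123 54.46226200147087 [-15.041   -8.5018   3.0978]
-40 123 54.73407013593624 [-14.9259  -9.2475   0.0796]
0 47 54.25968339407038 [-14.9075 -11.687   -3.2267]
knob 171 (array([474.4482, 215.9648]), array([31.1509, 32.2784]), 21.351848602294922)
[0.4676 0.1294 0.2294] [179.3624  -0.1155  83.2852] [0.4996 0.4441 0.5627] [  3.4692  -8.4488 116.8022   0.001   70.9987  10.1843]
```

>>> play_rows:
  deltas:
    - [0,0,0,0,0,-10,7.0]
    - [2,0,0,0,0,-20,7.0]
    - [4,0,0,0,0,-30,7.0]
    - [6,0,0,0,0,-40,7.0]
    - [8.5,0,0,0,0,-50,7.0]
    - [8.5,0,0,0,0,-60,7.0]
    - [8.5,0,0,0,0,-70,7.0]
    - [8.5,0,0,0,0,-80,7.0]
    - [8.5,0,0,0,0,-90,7.0]
    - [8.5,0,0,0,0,-100,7.0]

```text
time_s: 11.0
tool_pos: [0.474, 0.2134, 0.2219]
eef_rot: [-180.0, -0.1, -176.4]
force: [0.5, 0.6, -0.2]
finger_gap: 0.821
finger_force: 0.0
```

>>> play_rows:
  deltas:
    - [0,0,0,0,0,-10,7.0]
    - [0,0,0,0,0,-20,7.0]
    - [0,0,0,0,0,-30,7.0]
    - [0,0,0,0,0,-40,7.0]
    - [0,0,0,0,0,-40,7.0]
    - [0,0,0,0,0,-40,7.0]
    - [0,0,0,0,0,-40,7.0]
    - [0,0,0,0,0,-40,7.0]
    - [0,0,0,0,0,-40,7.0]
    - [0,0,0,0,0,-40,7.0]

```text
time_s: 12.25
tool_pos: [0.4746, 0.2136, 0.2234]
eef_rot: [-180.0, 0.0, -136.7]
force: [-0.6, -0.6, -0.4]
finger_gap: 0.821
finger_force: 0.0
```

Run:
```python
from h import *
from scipy.spatial.transform import Rotation as Ro
o=ctrl.get_obs();R=Ro.from_euler("xyz",o["eef_rot"],degrees=True).as_matrix()
print(o["tool_pos"],o["eef_rot"],o["joints"],o["force"])
print("tool delta cm",100*R.T@(np.array([.475,.2152,.145])-o["tool_pos"]))
```

```text
[0.4746 0.2136 0.2234] [-179.9979    0.0022 -136.7358] [  13.0499   -2.9008  112.3526   -0.0007   70.5452 -120.2141] [-0.6307 -0.5885 -0.4363]
tool delta cm [-0.141   0.0905  7.8358]
```

>>> play_rows:
  deltas:
    - [-0.1,0.1,2,0,0,0,7.0]
    - [-0.1,0.1,4,0,0,0,7.0]
    - [-0.1,0.1,6,0,0,0,7.0]
    - [-0.1,0.1,7,0,0,0,7.0]
    - [-0.1,0.1,7.8,0,0,0,6.0]
    - [-0.1,0.1,7.8,0,0,0,5.0]
    - [-0.1,0.1,7.8,0,0,0,4.0]
    - [-0.1,0.1,7.8,0,0,0,2.5]
    - [-0.1,0.1,7.8,0,0,0,2.5]
    - [-0.1,0.1,7.8,0,0,0,2.5]

```text
time_s: 13.5
tool_pos: [0.4758, 0.2146, 0.1466]
eef_rot: [-179.9, 0.1, -136.7]
force: [2.2, -4.6, 5.5]
finger_gap: 0.358
finger_force: 59.7
```

Run:
```python
from h import *
o=ctrl.get_obs()
for k in("tool_pos","eef_rot","joints","force","torque","finger_gap","finger_force"):print(k,o[k])
```

```text
tool_pos [0.4758 0.2146 0.1466]
eef_rot [-179.8534    0.0915 -136.7139]
joints [  13.1684    2.0411  115.9797   -0.0918   61.8265 -120.0744]
force [ 2.1878 -4.6444  5.5132]
torque [-0.7268 -0.2602  0.0255]
finger_gap 0.3577760956108531
finger_force 59.688783288002014
```

>>> play_rows:
  deltas:
    - [0,0,0,0,0,8,2.5]
    - [0,0,0,0,0,16,2.5]
    - [0,0,0,0,0,24,2.5]
    - [0,0,0,0,0,32,2.5]
    - [0,0,0,0,0,40,2.5]
    - [0,0,0,0,0,48,2.5]
    - [0,0,0,0,0,56,2.5]
    - [0,0,0,0,0,64,2.5]
    - [0,0,0,0,0,72,2.5]
    - [0,0,0,0,0,80,2.5]

```text
time_s: 14.75
tool_pos: [0.4759, 0.2149, 0.1466]
eef_rot: [179.9, 0.2, 143.0]
force: [2.3, -3.0, 5.7]
finger_gap: 0.358
finger_force: 59.8
```

Run:
```python
from h import *
o=ctrl.get_obs()
for k in("tool_pos","eef_rot","joints","force","torque","finger_gap","finger_force"):print(k,o[k])
```

```text
tool_pos [0.4759 0.2149 0.1466]
eef_rot [179.8833   0.1524 143.0241]
joints [ 13.1874   2.046  115.9733  -0.0479  61.7934 -39.8143]
force [ 2.2526 -3.0104  5.6837]
torque [-0.5088 -0.3151  0.0647]
finger_gap 0.35818367263368306
finger_force 59.80751395225525
```

Torque reads 0.06 N m, so the thimble is turning. Continue.

>>> play_rows:
  deltas:
    - [0,0,0,0,0,8,2.5]
    - [0,0,0,0,0,16,2.5]
    - [0,0,0,0,0,24,2.5]
    - [0,0,0,0,0,32,2.5]
    - [0,0,0,0,0,40,2.5]
    - [0,0,0,0,0,48,2.5]
    - [0,0,0,0,0,56,2.5]
    - [0,0,0,0,0,64,2.5]
    - [0,0,0,0,0,72,2.5]
    - [0,0,0,0,0,80,2.5]

```text
time_s: 16.0
tool_pos: [0.4763, 0.2149, 0.1466]
eef_rot: [179.8, -0.1, 63.0]
force: [4.1, -2.9, 3.0]
finger_gap: 0.357
finger_force: 59.8
```

Run:
```python
from h import *
o=ctrl.get_obs()
for k in("tool_pos","eef_rot","joints","force","torque"):print(k,o[k])
```

```text
tool_pos [0.4763 0.2149 0.1466]
eef_rot [179.7602  -0.1183  63.0287]
joints [ 13.1793   2.0567 115.9624  -0.0728  61.7213  40.1852]
force [ 4.1032 -2.9288  2.9799]
torque [-0.6638 -0.5682  0.0256]
```

>>> play_rows:
  deltas:
    - [0,0,0,0,0,10,2.5]
    - [0,0,0,0,0,20,2.5]
    - [0,0,0,0,0,30,2.5]
    - [0,0,0,0,0,40,2.5]
    - [0,0,0,0,0,50,2.5]
    - [0,0,0,0,0,60,2.5]
    - [0,0,0,0,0,70,2.5]
    - [0,0,0,0,0,80,2.5]
    - [0,0,0,0,0,90,2.5]
    - [0,0,0,0,0,100,2.5]

```text
time_s: 17.25
tool_pos: [0.4762, 0.2144, 0.1466]
eef_rot: [-179.9, -0.2, -37.0]
force: [3.5, -5.1, 3.9]
finger_gap: 0.359
finger_force: 59.8
```

Run:
```python
from h import *
o=ctrl.get_obs()
for k in("tool_pos","eef_rot","joints","force","torque","finger_gap"):print(k,o[k])
c="side"
p,d=ctrl.capture(c);cv2.imwrite("pics/t1.png",cv2.resize(p[190:340,190:310],(480,600))[:,:,::-1])
```

```text
tool_pos [0.4762 0.2144 0.1466]
eef_rot [-179.9219   -0.2286  -37.0122]
joints [ 13.1621   2.0532 115.9631  -0.1425  61.7774 140.2413]
force [ 3.5326 -5.1033  3.9433]
torque [-0.8425 -0.3623  0.078 ]
finger_gap 0.35949184514311455
```

View pics/t1.png

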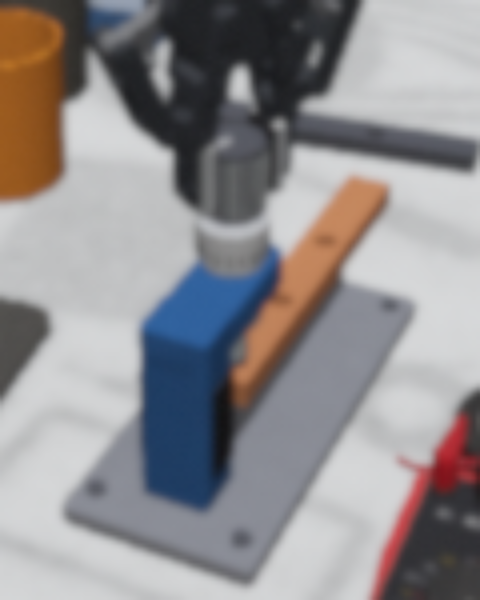

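Turned 260° in total, torque now 0.078 N m, and the spindle is seen on the bar at (238,348). I'll regrip once for certainty.

>>> play_rows:
  deltas:
    - [0,0,0,0,0,0,4.5]
    - [0,0,0,0,0,0,6.0]
    - [0,0,0,0,0,0,6.0]
    - [0,0,0,0,0,-10,6.0]
    - [0,0,0,0,0,-20,6.0]
    - [0,0,0,0,0,-30,6.0]
    - [0,0,0,0,0,-40,6.0]
    - [0,0,0,0,0,-50,6.0]
    - [0,0,0,0,0,-60,6.0]
    - [0,0,0,0,0,-70,6.0]

```text
time_s: 18.55
tool_pos: [0.4742, 0.2152, 0.145]
eef_rot: [-180.0, 0.0, 33.6]
force: [-0.5, 0.9, -0.8]
finger_gap: 0.7
finger_force: 0.0
```

>>> play_rows:
  deltas:
    - [0,0,0,0,0,-10,6.0]
    - [0,0,0,0,0,-20,6.0]
    - [0,0,0,0,0,-30,6.0]
    - [0,0,0,0,0,-30,6.0]
    - [0,0,0,0,0,-30,4.5]
    - [0,0,0,0,0,-30,2.5]
    - [0,0,0,0,0,-30,2.5]
    - [0,0,0,0,0,-30,2.5]
    - [0,0,0,0,0,-30,2.5]
    - [0,0,0,0,0,-30,2.5]

```text
time_s: 19.8
tool_pos: [0.4757, 0.2145, 0.1459]
eef_rot: [179.8, -0.0, 63.3]
force: [4.6, -3.0, 0.8]
finger_gap: 0.356
finger_force: 59.7
```

>>> play_rows:
  deltas:
    - [0,0,0,0,0,9,2.5]
    - [0,0,0,0,0,18,2.5]
    - [0,0,0,0,0,27,2.5]
    - [0,0,0,0,0,36,2.5]
    - [0,0,0,0,0,45,2.5]
    - [0,0,0,0,0,54,2.5]
    - [0,0,0,0,0,63,2.5]
    - [0,0,0,0,0,72,2.5]
    - [0,0,0,0,0,81,2.5]
    - [0,0,0,0,0,90,2.5]

```text
time_s: 21.05
tool_pos: [0.4759, 0.2149, 0.1459]
eef_rot: [-179.9, -0.2, -27.0]
force: [4.5, -2.5, -0.1]
finger_gap: 0.358
finger_force: 59.7
```

Run:
```python
from h import *
o=ctrl.get_obs()
for k in("tool_pos","eef_rot","joints","force","torque","finger_gap"):print(k,o[k])
```

```text
tool_pos [0.4759 0.2149 0.1459]
eef_rot [-179.9015   -0.1751  -27.0349]
joints [ 13.1779   2.0896 116.0089  -0.043   61.7042 130.2329]
force [ 4.4503 -2.4545 -0.1306]
torque [-0.2381 -0.7968  0.0987]
finger_gap 0.35760223598862895
```

>>> play_rows:
  deltas:
    - [0,0,0,0,0,0,4]
    - [0,0,0,0,0,0,5.5]
    - [0,0,0,0,0,0,7.0]
    - [0,0,0,0,0,0,7.0]
    - [0,0,-2,0,0,0,7.0]
    - [0,0,-5,0,0,0,7.0]
    - [0,0,-10,0,0,0,7.0]
    - [0,0,-15,0,0,0,7.0]
    - [0,0,-18,0,0,0,7.0]
    - [0,0,-18,0,0,0,7.0]

```text
time_s: 22.3
tool_pos: [0.4758, 0.2154, 0.3288]
eef_rot: [-179.8, -0.3, -26.7]
force: [-0.6, 0.4, -0.3]
finger_gap: 0.819
finger_force: 0.0
```

Run:
```python
from h import *
a=np.radians(83.3);ex=np.array([np.sin(a),-np.cos(a)]);ey=np.array([np.cos(a),np.sin(a)]);O=np.array([.4743,.215])
ims=[]
for c in("side","top"):
    p,d=ctrl.capture(c);ims.append(cv2.resize(p[190:340,190:310] if c=="side" else p[150:330,90:300],(400,500)));X=cloud(c,d);p=p.astype(int);R,B=p[...,0],p[...,2]
    gx=(X[...,:2]-O)@ex*1000;gy=(X[...,:2]-O)@ey*1000
    m=(d>0)&(R>B+40)&(abs(gx)<25)&(X[...,2]>.046)&(X[...,2]<.07)
    if m.sum()>9: print(c,"gy",np.percentile(gy[m],[1,99]),np.median(X[m][:,2]))
cv2.imwrite("pics/end.png",np.hstack(ims)[:,:,::-1])
o=ctrl.get_obs();print(o["tool_pos"],o["force"],o["time_s"])
```

```text
side gy [-181.8448   13.0247] 0.054654635429479674
top gy [-184.3271  -16.2707] 0.05403987720057584
[0.4742 0.2149 0.3243] [-0.2071  0.1204  0.9805] 22.4
```

View pics/end.png

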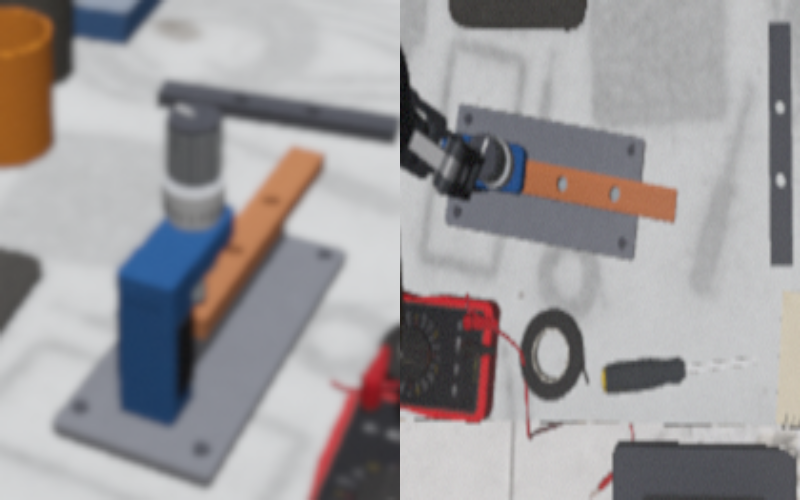

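The left crop shows the bar on the rail from (310,160) to (200,320), with the spindle down on it at (200,290). The gripper is clear and the grey bar has not moved. Handing in.

```bash
python3 -c "
from bench import ctrl
print(ctrl.finish_job())"
```

```text
the job is handed in; nothing more can be done
None
```

The job is handed in at about 22 s: the copper bar lies on the rail with the spindle down on it, clamped using the ratchet knob only, and the grey bar was left alone; I inferred the ratchet slip from 350° of turning (210° needed at most) and about 0.08–0.1 N m at the wrist, as I had no direct slip reading.

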